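# Open the lane gate to its widest setting

### The arm

A 6-joint arm with a two-finger parallel gripper is mounted at the origin on the work surface. World frame = base frame: x ahead of the robot, y to its left, z up, the work surface at z = 0. Lengths are in mm, angles in rad, forces in N, time in s.
With the tool pointing down it reaches from about 350 to 975 mm from the base axis. Payload 4.9 kg.
Tool frame: the origin (TCP) lies on the mounting face of the last link; the fingertips stand 173 mm ahead of it and the grasp point (between the pads) lies 155 mm ahead of it (env.tcp_to_grasp is the distance from the TCP to the grasp point, in mm); z points along the fingers, y is the direction in which the jaws open and shut (so a half turn about z gives the same grasp; the last joint's range is limited). The gripper opens to 85 mm and grips with 20 to 120 N. Pads are 22 mm wide; open, the fingers measure 114 mm over their backs; the gripper's body (76 mm by 85 mm) begins 54 mm behind the grasp point. The pads swing forward as they close: fully open they stand 13 mm farther back than shut.
Start: joints at [1.194, 0.053, 1.613, -0, 1.476, -0.119], TCP at [159.337, 604.33, 404.704] pointing down, gripper open.
Joint ranges: [-3.01, 3.01], [-1.01, 2.22], [0.06, 2.58], [-1.02, 4.17], [0.09, 2.62], [-3.14, 3.14]. Speed limits (rad/s): [2.57, 2.57, 3.14, 3.14, 3.14, 3.14].

### API

Orientations are given as a rotation vector (axis times angle).
In Python, from bench import env, eyes, ticket gives the robot as it stands.
- The arm moves only by the tool send_rows, never from a script. Its argument "moves" is text: rows parted by semicolons, each of 4 numbers parted by spaces: the shift along the tool's x, y, z in cm, then the turn about the tool's z in rad. In form: tx ty tz yaw; .... A call has 1 to 8 rows; each row is the pose to reach, as a shift and turn from the pose commanded when the call began, along the tool's axes at that moment; what a row does not reach only later rows make up. A row lasts 1/8 s, in which the tool goes at most 62.5 mm and 10.7 degrees, less where a joint would pass 70% of its speed; a pose out of reach is approached as far as the arm can. A call with a gripper value outside its range is refused whole. "grip" is the finger opening in cm, from 0 to 8.54, set as the call begins (left out, the last holds). The fingers move at their own pace and stop on an object; the grip force is fixed at half the most. Time passes only in rows, so rows that repeat a pose let the fingers close. It gives the time, the measured TCP pose, the force and the opening at its end, in the units of the state.
- env.sense(): the state, without advancing time (a new reading comes with each control period).
- eyes.capture(name): name is "side" or "top"; returns (picture, depth): 420x560x3 uint8, red, green, blue; 420x560 float32, mm along the optical axis (not along the pixel's ray), 0 where there is no reading.
- eyes.camera_info(name): a dict with "mtx" (3x3 intrinsics, pixels), "cam_to_world" (4x4, takes a point from camera to world coordinates). Camera axes: x right, y up, looking along -z (the intrinsics and any distortion apply to the point x, -y, -z); pixel columns grow to the right and rows downward; lengths in mm; the calibration is good to about 2 mm. A picture is of the moment at which its call begins. camera_info takes no time and is no camera call.
- ticket.sign_off(): hands the job in, once; it reports no verdict.
The state is a dict: "time": time; "qpos": joint angles; "joint_velocities": joint speeds; "tau": joint torques, N m; "tcp_pos": TCP position; "tcp_rot": TCP orientation; "wrist_force": force on the tool from outside, world axes, zero at the start; "ft_torque": the same for the moment, N m; "gripper_width": finger opening in mm.
Only numpy, scipy, OpenCV 4.12 (cv2) and the standard library are available. Lean on these libraries where they do the work, as an engineer would, in place of code of your own. Each camera call takes 0.05 s, during which the arm holds its last target.

### The job

Open the green lane gate for wider cartons: take its flat stay by the red ball knob, lift it off the yellow pin, and drop the round hole nearest the knob over the pin so that the stay lies flat and fully home on the pin block. Work gently by feel, never forcing the stay against the pin or the block, leave the cartons and other things where they are, and let go when done.

Things in the scene. Friction and masses are not known exactly. Their poses are not given: they have to be found in the camera images.
- pin_block: Fixed dark block, 46 (x) x 76 (y) x 24 mm high; origin: centre of its underside, z up; top face z = 24 mm, about 30 mm above the table. A yellow upright pin, 10 mm thick, 1.3 mm bevel, stands 12 mm out of the top, clamped in a groove along y: its axis is at x = 0 and anywhere from y = -18 to +18 mm; this is not measured, so find it by feel or eye.
- stay: The stay: flat steel bar 285 x 26 x 6 mm, 0.2 kg. Origin: its pivot under the gate's free end, mid-thickness, 33 mm above the table; x runs along the bar to the knob, z out of its top. It swivels freely and tips up there (to 0.6 rad), and falls if let go. At the start it lies flat on the block along the block's -y, the pin somewhere in its slot; a 12 mm hole (not the one wanted) is at x = 172 mm.
- stay_slot (a point): Centre of the stay's slot, at its underside: 130, 0, -3 mm in the stay's frame, same axes. The slot is 12 mm wide and 52 mm long along the stay with square ends, so the pin's centre can be at x = 109 to 151 mm of the stay while the pin is in it.
- stay_hole_end (a point): Centre of the wanted round hole, 12 mm wide, the one nearest the knob, at the stay's underside: 216, 0, -3 mm in the stay's frame, same axes. It must end over the pin with its underside on the block's top face.
- stay_knob (a point): Centre of the red ball knob, 26 mm in diameter, on a 12 mm neck: 258, 0, 36 mm in the stay's frame, same axes; about 69 mm above the table while the stay lies flat. Grip it from above at the ball's centre, fingers closing across the stay.
- gate_hinge (a point): On the gate's vertical hinge axis, 33 mm above the table, at x = 195, y = 173 mm in the block's axes from the block's origin. The stay's pivot is always 200 mm from this axis and moves on that circle as the gate swings. The gate panel is 205 mm long, 12 mm thick, 45 to 95 mm above the table, over the stay's pivot end.
- gate (a joint): Swing of the gate, rad: 0 at the start, growing as it opens and takes the stay's pivot away from the block (to the block's +y); about 0.33 to 0.55 with the end hole on the pin. Friction 0.2 N m (1 to 3 N felt at the knob); it stays where it is left.
- kit_small: White closed carton 90 x 75 x 32 mm near the gate; origin under its centre. Leave alone.
- label_roll: Paper roll 68 mm across, 30 mm high, near the stay; origin under its centre. Leave alone.
- kit_a: White carton 150 x 110 x 40 mm with raised lid (152 mm high); origin under its centre. Leave alone.
- kit_b: Another carton like kit_a. Leave alone.
- kit_c: White closed carton 160 x 120 x 45 mm; origin under its centre. Leave alone.
- pen_cup: Black cup 70 mm across, 85 mm high; origin under its centre. Leave alone.
- scanner: Black and grey hand scanner lying flat, 195 x 50 x 40 mm; origin under it. Leave alone.

How it is judged:
By the outcome, as a careful person would: the job done as asked, in the order asked, and still so for the second after the job is handed in, with the robot touching nothing.
It also fails if it takes over 58 s, if anything falls off the work surface, if the arm or the gripper's body presses on something with over 40 N, if the wrist force passes 120 N, or if a joint passes its speed limit or range.

## Working session

There is one attempt and no reset: what is moved stays moved. The work goes in short steps, Python scripts to look and compute and a tool call to move; the robot and the scene stay as the last step left them, time stands still between calls to the robot, and variables do not carry over. Pictures are saved under pics/ and viewed, and the job is handed in when it is done.

Besides the shell and the picture viewer there is one more tool, called after "Emit:" as name(argument=value, ...) on one line, values as JSON. send_rows: Moves the arm, as the interface text tells. Its arguments: {"type":"object","properties":{"moves":{"type":"string"},"grip":{"type":"number"}},"required":["moves"]}

```bash
mkdir -p pics; ls; python3 - <<'E'
from bench import env, eyes, ticket
import cv2, numpy as np
s=env.sense(); print({k:np.round(v,3) for k,v in s.items()})
for n in ("top","side"):
    p,d=eyes.capture(n); np.savez(f'pics/{n}0.npz',p=p,d=d)
    cv2.imwrite(f'pics/{n}0.png',p[:,:,::-1])
    i=eyes.camera_info(n); print(n,i)
E
```

```text
pics
{'time': np.float64(0.0), 'qpos': array([ 1.194,  0.053,  1.614, -0.   ,  1.476, -0.119]), 'joint_velocities': array([-0.   , -0.001, -0.002,  0.   ,  0.001, -0.   ]), 'tau': array([ 0.0000e+00, -3.9367e+01, -3.7018e+01, -0.0000e+00,  7.0000e-03,
        0.0000e+00]), 'tcp_pos': array([159.256, 604.08 , 403.461]), 'tcp_rot': array([-4.040e-01, -3.115e+00,  3.000e-03]), 'wrist_force': array([-0.488,  0.705,  0.496]), 'ft_torque': array([-0.012,  0.024, -0.005]), 'gripper_width': np.float64(85.361)}
top {'mtx': array([[456.73757202,   0.        , 276.345355  ],
       [  0.        , 456.73757202, 210.16962285],
       [  0.        ,   0.        ,   1.        ]]), 'cam_to_world': array([[-6.32674769e-03,  9.96205094e-01, -8.68065845e-02,
         4.06487348e+02],
       [-9.99924914e-01, -5.39146848e-03,  1.10045140e-02,
         4.28017730e+01],
       [ 1.04947379e-02,  8.68696893e-02,  9.96164403e-01,
         1.66868968e+03],
       [ 0.00000000e+00,  0.00000000e+00,  0.00000000e+00,
         1.00000000e+00]])}
side {'mtx': array([[537.50791143,   0.        , 283.29060417],
       [  0.        , 537.50791143, 205.5596028 ],
       [  0.        ,   0.        ,   1.        ]]), 'cam_to_world': array([[-9.54418512e-01,  2.22512036e-01, -1.98931392e-01,
         1.91716660e+02],
       [-2.98247053e-01, -7.36837628e-01,  6.06728115e-01,
         1.00890169e+03],
       [-1.15758271e-02,  6.38403246e-01,  7.69615031e-01,
         1.33199077e+03],
       [ 0.00000000e+00,  0.00000000e+00,  0.00000000e+00,
         1.00000000e+00]])}
```

View pics/top0.png

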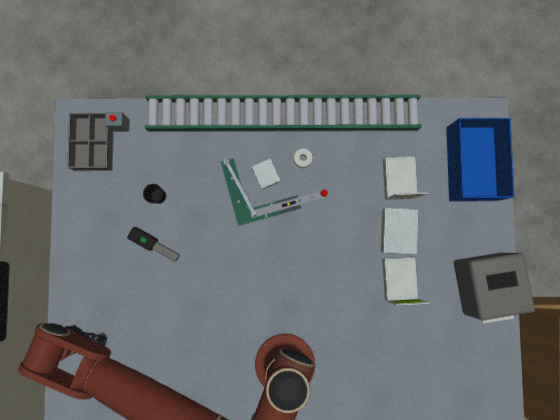

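View pics/side0.png

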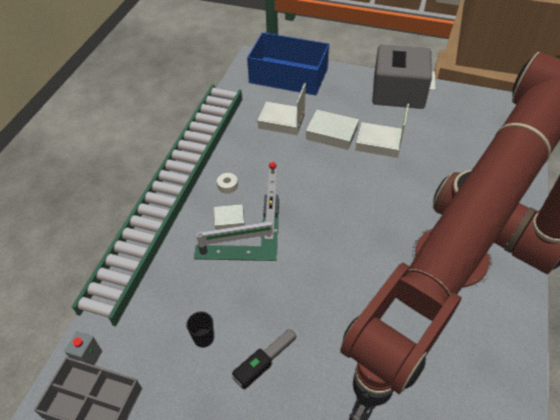

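```bash
python3 - <<'E'
import cv2, numpy as np
p=np.load('pics/top0.npz')['p'][140:240,210:340,::-1]
cv2.imwrite('pics/top0c.png',cv2.resize(p,None,fx=6,fy=6,interpolation=cv2.INTER_CUBIC))
p=np.load('pics/side0.npz')['p'][150:270,185:295,::-1]
cv2.imwrite('pics/side0c.png',cv2.resize(p,None,fx=5,fy=5,interpolation=cv2.INTER_CUBIC))
E
```

```text
(no output)
```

View pics/top0c.png

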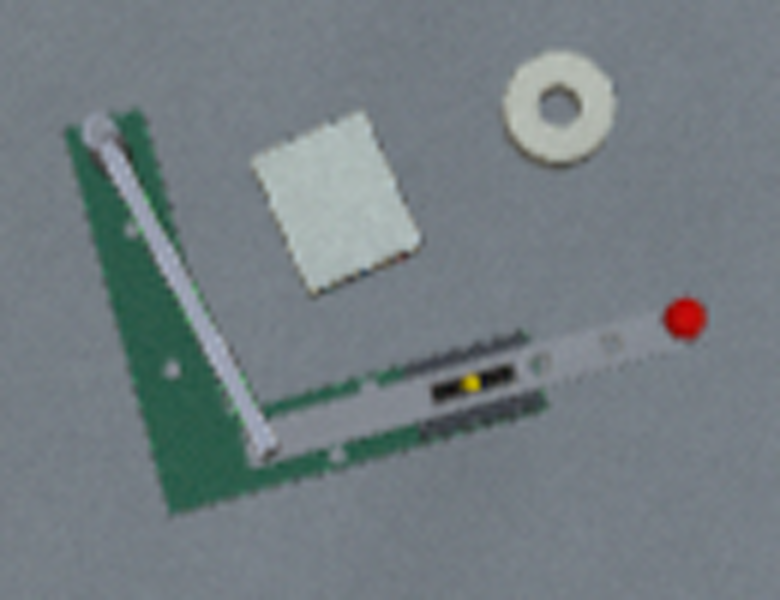

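View pics/side0c.png

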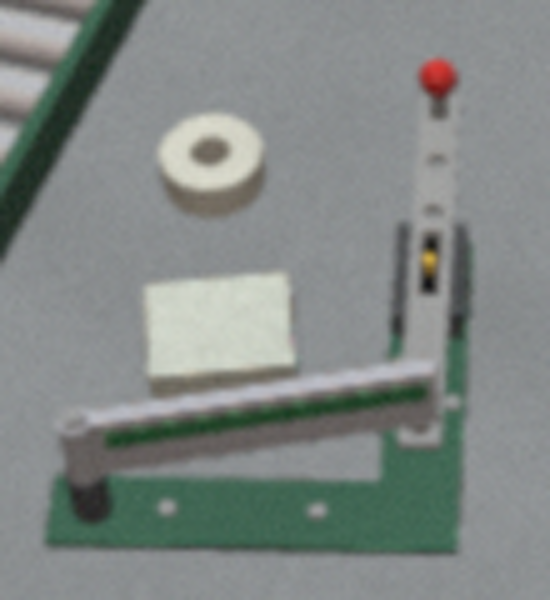

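```bash
cat > h.py <<'E'
import numpy as np, cv2
from bench import env, eyes
def ray(n,uv):
    i=eyes.camera_info(n); K=i['mtx']; T=i['cam_to_world']
    v=np.linalg.inv(K)@np.array([uv[0],uv[1],1.]); d=T[:3,:3]@np.array([v[0],-v[1],-v[2]])
    return T[:3,3],d
def atz(n,uv,z):
    o,d=ray(n,uv); return o+d*(z-o[2])/d[2]
def proj(n,P):
    i=eyes.camera_info(n); T=i['cam_to_world']; c=T[:3,:3].T@(np.asarray(P,float)-T[:3,3]); v=i['mtx']@np.array([c[0],-c[1],-c[2]]); return v[:2]/v[2]
def tri(uvt,uvs):
    A=[];b=[]
    for n,uv in(('top',uvt),('side',uvs)):
        o,d=ray(n,uv); d=d/np.linalg.norm(d); M=np.eye(3)-np.outer(d,d); A.append(M); b.append(M@o)
    return np.linalg.solve(sum(A),sum(b))
E
cat > m.py <<'E'
from h import *
tc=lambda u,v:((u+.5)/6-.5+210,(v+.5)/6-.5+140)
sc=lambda u,v:((u+.5)/5-.5+185,(v+.5)/5-.5+150)
T=dict(knob=(685,319,69),pin=(472,383,42),sl=(432,393,36),sr=(514,374,36),h172=(541,363,36),h216=(611,342,36),c1=(527,332,30),c2=(547,403,30),hinge=(100,130,100))
S=dict(knob=(437,78,69),pin=(429,260,41),sl=(428,290,36),sr=(431,235,36),h172=(433,210,36),h216=(437,159,36),c1=(403,223,30),c2=(461,223,30),hinge=(73,422,100))
for k in T:
    a=tc(*T[k][:2]);b=sc(*S[k][:2])
    print(k,atz('top',a,T[k][2]).round(1),atz('side',b,S[k][2]).round(1),tri(a,b).round(1))
E
python3 m.py
```

```text
knob [ 606.7 -142.7   69. ] [ 604.3 -139.2   69. ] [ 606.6 -143.4   64.2]
pin [572.3 -18.   42. ] [569.  -12.6  41. ] [572.2 -18.5  33.3]
sl [567.    5.8  36. ] [563.4   6.9  36. ] [565.7   5.4  33.6]
sr [578.2 -43.4  36. ] [575.7 -36.6  36. ] [578.8 -44.   26.8]
h172 [584.7 -59.7  36. ] [581.1 -57.   36. ] [583.8 -60.3  31.8]
h216 [ 597.2 -101.8   36. ] [592.4 -99.7  36. ] [ 595.6 -102.7   32.1]
c1 [604.2 -51.8  30. ] [597.9 -45.9  30. ] [603.  -52.9  20.9]
c2 [561.2 -63.4  30. ] [562.3 -56.7  30. ] [563.3 -63.6  21.8]
hinge [714.8 198.5 100. ] [708.9 208.  100. ] [716.  199.4  86.5]
```

```bash
cat > c.py <<'E'
from h import *
def cents(n,p,box):
    x0,y0,x1,y1=box; q=p[y0:y1,x0:x1].astype(float); r,g,b=q[...,0],q[...,1],q[...,2]
    out={}
    yy,xx=np.mgrid[y0:y1,x0:x1]
    for k,w in(('red',np.clip(r-np.maximum(g,b)-35,0,120)),('yel',np.clip(np.minimum(r,g)-b-25,0,100))):
        if w.sum()>0:
            u=np.array([(w*xx).sum(),(w*yy).sum()])/w.sum(); out[k]=u
    return out
if __name__=='__main__':
    T=cents('top',np.load('pics/top0.npz')['p'],(270,180,335,215))
    S=cents('side',np.load('pics/side0.npz')['p'],(255,155,290,225))
    print(T,S)
    for k,z in(('red',69),('yel',41)):
        print(k,atz('top',T[k],z).round(1),atz('side',S[k],z).round(1),tri(T[k],S[k]).round(1))
E
python3 c.py
```

```text
{'red': array([323.78008415, 192.51304348]), 'yel': array([288.10708402, 203.35255354])} {'red': array([272.02121539, 164.50521395]), 'yel': array([270.40966921, 201.57760814])}
red [ 607.6 -142.8   69. ] [ 605.2 -142.2   69. ] [ 606.7 -143.2   67.7]
yel [572.6 -17.5  41. ] [569.  -12.7  41. ] [572.2 -18.   34. ]
```

```bash
cat >> h.py <<'E'
from scipy.spatial.transform import Rotation as R
def togo(target,yawdir=None):
    s=env.sense(); M=R.from_rotvec(s['tcp_rot']).as_matrix(); d=np.asarray(target)-s['tcp_pos']
    print('time',s['time'],'tcp',s['tcp_pos'].round(1),'shift cm',(M.T@d/10).round(2),'w',round(float(s['gripper_width']),1))
    print('tool y',M[:,1].round(3),'z',M[:,2].round(4),'F',s['wrist_force'].round(1))
    if yawdir is not None:
        v=M.T@np.array([*yawdir,0]); a=np.arctan2(-v[0],v[1]); a=(a+np.pi/2)%np.pi-np.pi/2; print('yaw',round(a,3))
E
python3 -c "
from h import *
import numpy as np
togo([606.5,-142.5,320],(np.cos(.27),np.sin(.27)))"
```

```text
time 0.1 tcp [159.3 604.1 403.6] shift cm [-62.29 -60.78   8.45] w 85.3
tool y [ 0.255  0.967 -0.002] z [-7.0e-04 -1.7e-03 -1.0e+00] F [0.1 0.2 0.3]
yaw 1.043
```

Emit:
send_rows(moves="-62.3 -60.8 0 1.04; -62.3 -60.8 0 1.04; -62.3 -60.8 0 1.04; -62.3 -60.8 0 1.04; -62.3 -60.8 0 1.04; -62.3 -60.8 0 1.04; -62.3 -60.8 0 1.04; -62.3 -60.8 0 1.04")

```text
time: 1.1
tcp_pos: [416.7, 173.5, 404.5]
tcp_rot: [1.898, 2.503, 0.0]
wrist_force: [1.2, 0.7, -0.4]
gripper_width: 85.2
```

```bash
python3 -c "
from h import *
import numpy as np
togo([606.5,-142.5,320],(np.cos(.27),np.sin(.27)))"
```

```text
time 1.1 tcp [416.7 173.5 404.5] shift cm [-35.55   9.75   8.44] w 85.2
tool y [0.963 0.27  0.   ] z [ 3.e-04  2.e-04 -1.e+00] F [ 1.2  0.7 -0.4]
yaw 0.003
```

Emit:
send_rows(moves="-35.6 9.8 0 0; -35.6 9.8 0 0; -35.6 9.8 0 0; -35.6 9.8 0 0; -35.6 9.8 0 0; -35.6 9.8 8.4 0; -35.6 9.8 8.4 0; -35.6 9.8 8.4 0")

```text
time: 2.1
tcp_pos: [605.7, -141.7, 316.1]
tcp_rot: [-1.896, -2.495, 0.004]
wrist_force: [-0.5, 0.3, 0.2]
gripper_width: 85.5
```

```bash
cat > look.py <<'E'
import sys
from h import *
from c import cents
tag=sys.argv[1]; boxes=dict(top=eval(sys.argv[2]),side=eval(sys.argv[3]))
ims=[]
for n in('top','side'):
    p,d=eyes.capture(n); np.savez(f'pics/{n}{tag}.npz',p=p,d=d); x0,y0,x1,y1=boxes[n]
    print(n,cents(n,p,boxes[n]))
    q=p[y0:y1,x0:x1,::-1]; f=min(400/(x1-x0),600/(y1-y0)); ims.append(cv2.copyMakeBorder(cv2.resize(q,None,fx=f,fy=f,interpolation=cv2.INTER_CUBIC),0,0,0,0,0))
h=max(i.shape[0] for i in ims)
cv2.imwrite(f'pics/l{tag}.png',np.hstack([cv2.copyMakeBorder(i,0,h-i.shape[0],0,0,cv2.BORDER_CONSTANT) for i in ims]))
E
python3 look.py 1 '(250,140,350,240)' '(220,130,320,270)'; python3 -c "
from h import *
import numpy as np
togo([606.5,-142.5,320],(np.cos(.27),np.sin(.27)))"
```

```text
top {'red': array([328.3767597 , 200.71700943]), 'yel': array([288.07017544, 203.35406699])}
side {'red': array([272.02761341, 164.50493097]), 'yel': array([270.41590909, 201.59318182])}
time 2.2 tcp [ 606.6 -140.7  321. ] shift cm [-0.17 -0.06  0.1 ] w 85.2
tool y [ 0.963  0.27  -0.   ] z [-3.e-04  5.e-04 -1.e+00] F [1.  0.4 0.9]
yaw 0.003
```

View pics/l1.png

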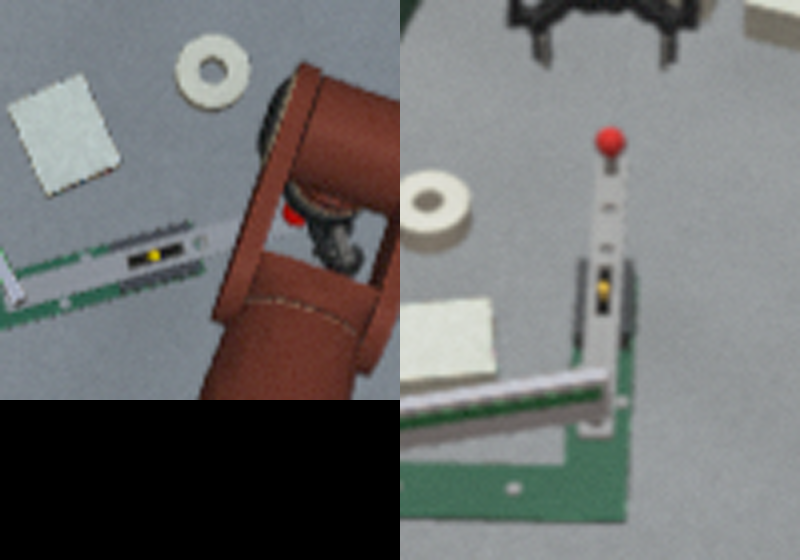

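```bash
python3 -c "
from h import *
for z in (158,165): print(atz('side',(271.1,146),z).round(1))
print(env.sense()['tcp_pos'])"
```

```text
[ 603.8 -136.5  158. ]
[ 601.4 -129.7  165. ]
[ 606.61848477 -140.66057168  321.01342572]
```

Emit:
send_rows(moves="-0.2 0 4 0; -0.2 0 7.5 0; -0.2 0 9.6 0; -0.2 0 9.6 0; -0.2 0 9.6 0", grip=5)

```text
time: 2.82
tcp_pos: [608.1, -142.9, 227.0]
tcp_rot: [1.896, 2.501, 0.002]
wrist_force: [0.4, -0.4, 1.4]
gripper_width: 49.9
```

```bash
python3 look.py 2 '(250,140,350,240)' '(240,130,300,230)'; python3 -c "
from h import *
import numpy as np
togo([607.5,-142.5,224],(np.cos(.27),np.sin(.27)))"
```

```text
top {'red': array([327.95328792, 201.23595857]), 'yel': array([288.0848, 203.3392])}
side {'red': array([272.02771583, 164.52660083]), 'yel': array([270.41991342, 201.61471861])}
time 2.925 tcp [ 608.1 -143.1  227. ] shift cm [ 0.07 -0.04  0.3 ] w 49.8
tool y [0.963 0.27  0.003] z [ 0.0035 -0.0013 -1.    ] F [ 0.2 -0.4  1.8]
yaw 0.003
```

View pics/l2.png

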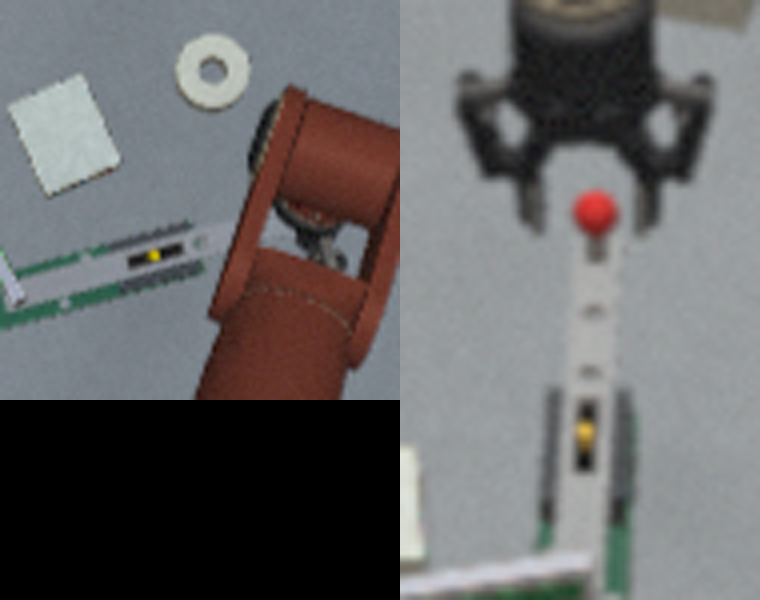

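```bash
python3 - <<'E'
from h import *
print(proj('side',(606.6,-140.7,161)),proj('side',(608,-143,56)),proj('side',(608,-143,69)), proj('side',(605,-142,69)))
p=np.load('pics/side2.npz')['p'][150:175,250:290,::-1]
cv2.imwrite('pics/c2.png',cv2.resize(p,None,fx=16,fy=16,interpolation=cv2.INTER_CUBIC))
E
```

```text
[270.64552573 144.23238034] [271.40915641 166.91762738] [271.29524931 164.15349052] [272.07371614 164.55578571]
```

View pics/c2.png

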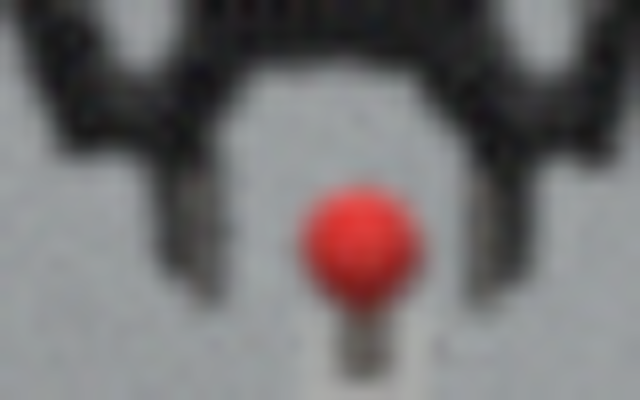

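Emit:
send_rows(moves="0 -0.25 0.3 0; 0 -0.25 0.3 0; 0 -0.25 0.3 0", grip=3.2)

```text
time: 3.3
tcp_pos: [604.7, -143.6, 221.7]
tcp_rot: [-1.899, -2.503, 0.0]
wrist_force: [0.1, -0.3, -0.8]
gripper_width: 32.0
```

```bash
python3 look.py 3 '(250,140,350,240)' '(250,150,290,180)'; python3 -c "
from h import *
import numpy as np
togo([607.5,-142.5,224],(np.cos(.27),np.sin(.27)))"
```

```text
top {'red': array([328.14782055, 201.96147042]), 'yel': array([288.08653846, 203.33974359])}
side {'red': array([272.        , 164.53132832])}
time 3.4 tcp [ 604.8 -143.6  221.7] shift cm [ 0.04  0.29 -0.23] w 31.9
tool y [0.963 0.27  0.   ] z [ 0. -0. -1.] F [-0.6  0.3 -0.6]
yaw 0.003
```

View pics/l3.png

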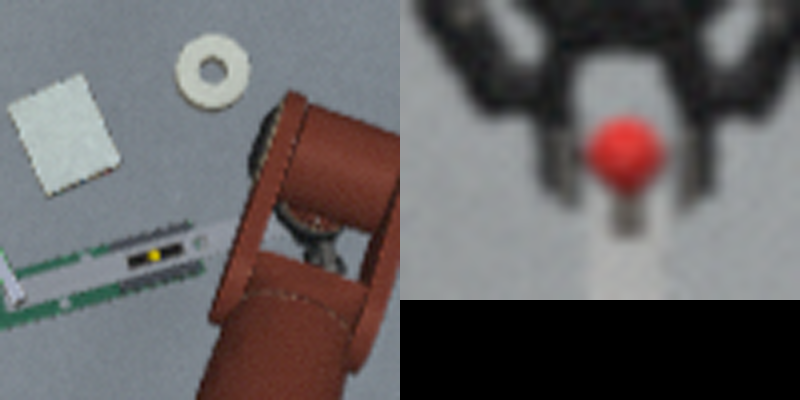

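Emit:
send_rows(moves="0 0 -0.2 0; 0 0 -0.2 0; 0 0 -0.2 0; 0 0 -0.2 0", grip=2.2)

```text
time: 3.9
tcp_pos: [604.7, -143.5, 223.5]
tcp_rot: [-1.898, -2.503, 0.0]
wrist_force: [0.5, 0.7, -0.5]
gripper_width: 23.5
```

```bash
python3 look.py 4 '(250,140,350,240)' '(250,150,290,180)'; python3 -c "
from h import *
import numpy as np
togo([607.5,-142.5,224],(np.cos(.27),np.sin(.27)))"
```

```text
top {'red': array([328.1347011 , 202.05546516]), 'yel': array([288.08814103, 203.34775641])}
side {'red': array([272.1234976 , 164.36478365])}
time 4.0 tcp [ 604.7 -143.5  223.5] shift cm [ 0.02  0.29 -0.05] w 23.3
tool y [ 0.963  0.27  -0.   ] z [-3.e-04  2.e-04 -1.e+00] F [-0.5  1.2 -1.6]
yaw 0.003
```

View pics/l4.png

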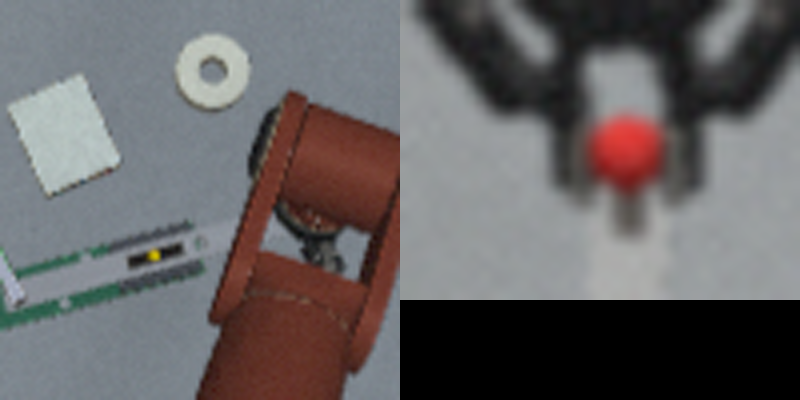

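Emit:
send_rows(moves="0 0 0 0; 0 0 0 0", grip=1.6)

```text
time: 4.25
tcp_pos: [604.8, -143.5, 223.7]
tcp_rot: [-1.898, -2.503, -0.0]
wrist_force: [-0.3, 1.6, -2.4]
gripper_width: 23.2
```

Emit:
send_rows(moves="0.07 0 -0.5 0; 0.16 0 -1.0 0; 0.25 0 -1.5 0; 0.37 0 -2.05 0; 0.37 0 -2.05 0")

```text
time: 4.88
tcp_pos: [604.0, -140.0, 245.0]
tcp_rot: [1.897, 2.502, 0.0]
wrist_force: [0.5, 0.2, -1.2]
gripper_width: 22.9
```

Emit:
send_rows(moves="0.12 0 -0.5 0; 0.24 0 -1.0 0; 0.4 0 -1.5 0; 0.55 0 -2.0 0; 0.55 0 -2.0 0")

```text
time: 5.5
tcp_pos: [602.5, -134.7, 264.9]
tcp_rot: [1.898, 2.502, 0.0]
wrist_force: [0.8, -1.2, -1.5]
gripper_width: 22.8
```

```bash
python3 look.py 5 '(240,140,340,240)' '(220,140,310,275)'; python3 -c "
from h import *
import numpy as np
togo([607.5,-142.5,224],(np.cos(.27),np.sin(.27)))"
```

```text
top {'red': array([322.5106242 , 203.43449447]), 'yel': array([288.0892587 , 203.28895613])}
side {'red': array([271.44742329, 157.34435508]), 'yel': array([270.32794457, 201.54965358])}
time 5.6 tcp [ 602.4 -134.8  264.4] shift cm [-0.88  0.28  4.04] w 23.1
tool y [0.963 0.27  0.   ] z [ 6.e-04 -5.e-04 -1.e+00] F [-0.4 -1.  -2.3]
yaw 0.003
```

View pics/l5.png

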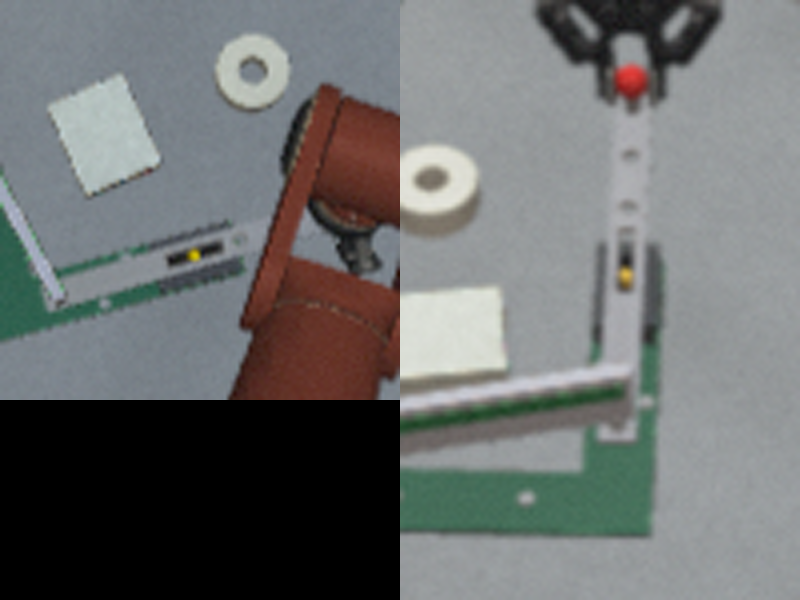

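Emit:
send_rows(moves="1.2 0 0 0; 2.4 0 0 0; 3.6 0 0 0; 4.8 0 0 0; 6.0 0 0 0; 7.2 0 0 0; 8.3 0 0 0; 8.75 0 0 0")

```text
time: 6.6
tcp_pos: [578.7, -49.7, 264.3]
tcp_rot: [1.898, 2.503, 0.001]
wrist_force: [0.9, -1.5, -2.4]
gripper_width: 23.0
```

Emit:
send_rows(moves="0 0 0 0; 0 0 0 0")

```text
time: 6.85
tcp_pos: [578.7, -50.4, 264.1]
tcp_rot: [-1.898, -2.502, -0.001]
wrist_force: [-0.1, 1.3, -2.5]
gripper_width: 23.0
```

```bash
python3 look.py 6 '(215,140,315,240)' '(210,150,300,285)'; python3 -c "
from h import *
import numpy as np
togo([607.5,-142.5,224],(np.cos(.27),np.sin(.27)))"
```

```text
top {'red': array([296.77625846, 205.91930101]), 'yel': array([287.89098532, 203.24528302])}
side {'red': array([270.358068  , 177.73070696])}
time 6.95 tcp [578.7 -50.5 264. ] shift cm [-9.63  0.3   4.  ] w 23.2
tool y [ 0.963  0.269 -0.   ] z [-3.e-04  5.e-04 -1.e+00] F [ 0.4  1.  -2.9]
yaw 0.003
```

View pics/l6.png

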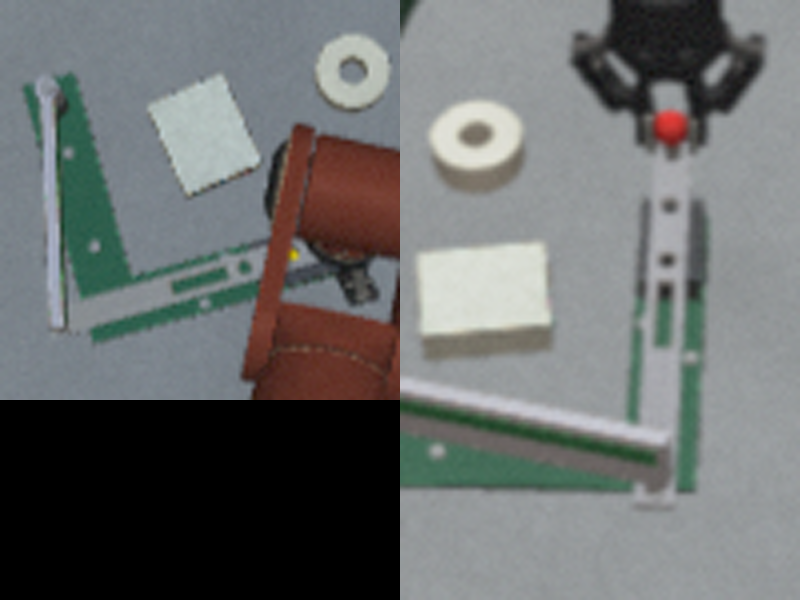

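```bash
python3 - <<'E'
from h import *
p=np.load('pics/top6.npz')['p'][190:218,268:304,::-1]
cv2.imwrite('pics/c6.png',cv2.resize(p,None,fx=20,fy=20,interpolation=cv2.INTER_CUBIC))
# predicted hole positions: direction u
for nm,P in (('pin',(569.7,-18.2,42)),('pin_topcal',(572.6,-17.5,42))): print(nm,proj('top',P))
u=np.array([.27,-.963]); k=np.array([578.7,-50.5])
t=.16
for x in (172,216):
    r=x*np.cos(t)-3*np.sin(t); z=33+x*np.sin(t)+3*np.cos(t)
    r0=258*np.cos(t)-36*np.sin(t)
    q=k-u*(r0-r); print(x,q,z,proj('top',(*q,z)),proj('side',(*q,z)))
E
```

```text
pin [288.32537477 204.13333721]
pin_topcal [288.12299686 203.32851386]
172 [557.1961077   26.19721587] 63.36441338777719 [276.00610774 207.11827699] [269.88103607 207.02253228]
216 [568.92436783 -15.63357858] 70.37441447880401 [287.89344742 203.54976299] [270.4476391 194.7845686]
```

View pics/c6.png

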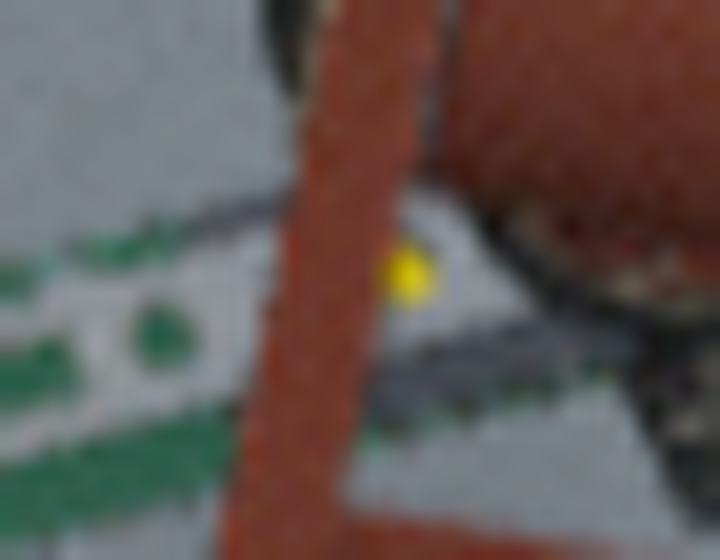

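Emit:
send_rows(moves="-0.15 0 0.5 0; -0.3 0 1.0 0; -0.42 0 1.5 0; -0.53 0 2.0 0; -0.58 0 2.25 0; -0.58 0 2.25 0")

```text
time: 7.7
tcp_pos: [580.3, -56.2, 241.6]
tcp_rot: [-1.899, -2.503, 0.0]
wrist_force: [0.3, -1.1, -0.2]
gripper_width: 23.2
```

```bash
python3 look.py 7 '(268,190,304,218)' '(245,165,295,235)'; python3 -c "
from h import *
import numpy as np
togo([607.5,-142.5,224],(np.cos(.27),np.sin(.27)))"
```

```text
top {'red': array([289.88820464, 202.25319754]), 'yel': array([288.83088235, 203.52205882])}
side {'red': array([270.73954373, 181.22922325]), 'yel': array([270., 200.])}
time 7.8 tcp [580.3 -56.1 241.8] shift cm [-9.06  0.28  1.78] w 23.2
tool y [ 0.963  0.27  -0.   ] z [ 0.e+00 -1.e-04 -1.e+00] F [ 0.5 -0.8 -2. ]
yaw 0.003
```

View pics/l7.png

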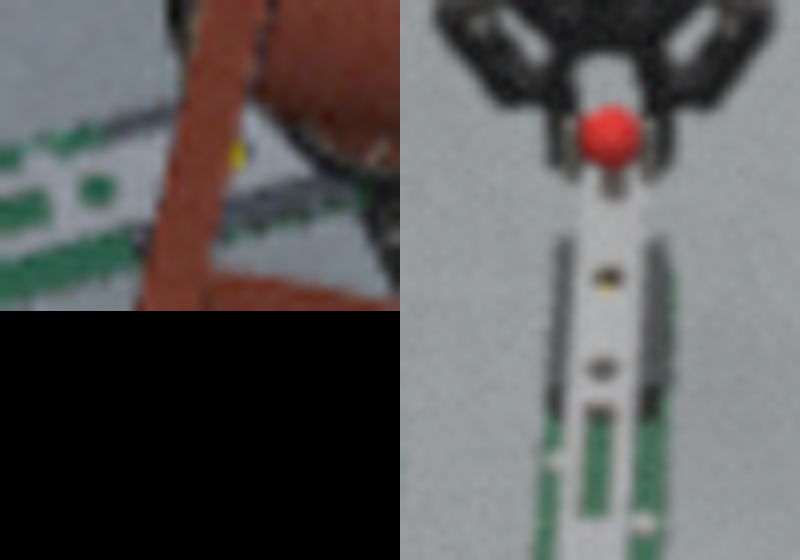

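Emit:
send_rows(moves="-0.04 0 0.2 0; -0.08 0 0.4 0; -0.08 0 0.4 0")

```text
time: 8.18
tcp_pos: [580.5, -56.8, 237.6]
tcp_rot: [-1.899, -2.503, -0.0]
wrist_force: [0.5, -0.1, -0.7]
gripper_width: 23.2
```

Emit:
send_rows(moves="-0.02 0 0.1 0; -0.04 0 0.2 0; -0.04 0 0.2 0")

```text
time: 8.55
tcp_pos: [580.6, -57.2, 235.7]
tcp_rot: [-1.899, -2.503, -0.0]
wrist_force: [-0.4, -2.2, -1.3]
gripper_width: 22.9
```

Emit:
send_rows(moves="-0.02 0 0.1 0; -0.04 0 0.2 0; -0.04 0 0.2 0")

```text
time: 8.93
tcp_pos: [580.7, -57.5, 233.6]
tcp_rot: [-1.898, -2.503, -0.0]
wrist_force: [0.5, 0.2, -2.0]
gripper_width: 23.1
```

Emit:
send_rows(moves="-0.04 0 0.2 0; -0.07 0 0.4 0; -0.07 0 0.4 0")

```text
time: 9.3
tcp_pos: [580.8, -58.3, 229.4]
tcp_rot: [-1.898, -2.503, 0.0]
wrist_force: [-0.5, -0.5, -1.0]
gripper_width: 22.8
```

```bash
python3 look.py 8 '(268,190,304,218)' '(245,165,295,235)'; python3 -c "
from h import *
import numpy as np
togo([607.5,-142.5,224],(np.cos(.27),np.sin(.27)))"
```

```text
top {'red': array([290.40004549, 202.93973164]), 'yel': array([289., 204.])}
side {'red': array([270.85260274, 183.32794521]), 'yel': array([270.41992883, 201.22064057])}
time 9.4 tcp [580.9 -58.2 229.6] shift cm [-8.83  0.29  0.56] w 23.0
tool y [ 0.963  0.27  -0.   ] z [-3.e-04  1.e-04 -1.e+00] F [-0.4 -0.5 -1.7]
yaw 0.003
```

View pics/l8.png

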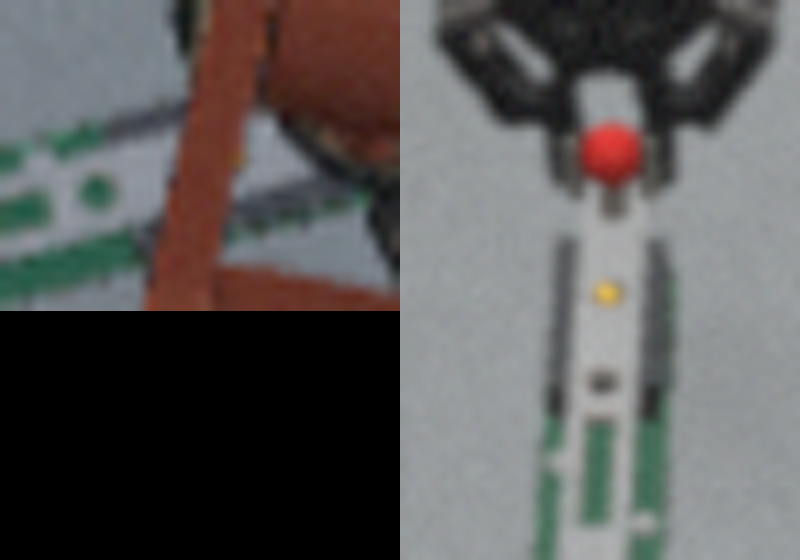

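Emit:
send_rows(moves="-0.03 0 0.2 0; -0.06 0 0.4 0; -0.06 0 0.4 0")

```text
time: 9.78
tcp_pos: [581.0, -58.9, 225.5]
tcp_rot: [-1.899, -2.503, 0.0]
wrist_force: [-0.7, 0.9, -1.6]
gripper_width: 23.2
```

Emit:
send_rows(moves="-0.01 0 0.1 0; -0.01 0 0.1 0; -0.01 0 0.1 0")

```text
time: 10.15
tcp_pos: [581.1, -59.0, 224.7]
tcp_rot: [1.898, 2.503, 0.0]
wrist_force: [-0.8, -0.8, -0.3]
gripper_width: 22.9
```

Emit:
send_rows(moves="-0.01 0 0.05 0; -0.01 0 0.05 0; -0.01 0 0.1 0; -0.01 0 0.1 0")

```text
time: 10.65
tcp_pos: [581.1, -59.1, 223.7]
tcp_rot: [1.898, 2.503, -0.0]
wrist_force: [-0.3, -0.9, -0.8]
gripper_width: 22.8
```

Emit:
send_rows(moves="0 0 0.05 0; 0 0 0.05 0; 0 0 0.05 0")

```text
time: 11.02
tcp_pos: [581.2, -59.1, 223.3]
tcp_rot: [1.898, 2.503, -0.0]
wrist_force: [-0.3, -1.1, 0.5]
gripper_width: 22.8
```

```bash
python3 -c "
from h import *
togo([581,-59,224])"
```

```text
time 11.025 tcp [581.2 -59.1 223.3] shift cm [ 0.01 -0.01 -0.07] w 22.8
tool y [0.963 0.27  0.   ] z [ 2.e-04 -2.e-04 -1.e+00] F [-0.3 -1.1  0.5]
```

Emit:
send_rows(moves="0 0 0 0; 0 0 0 0; 0 0 0 0; 0 0 0 0; 0 0 0 0", grip=5)

```text
time: 11.65
tcp_pos: [581.1, -59.0, 223.2]
tcp_rot: [1.898, 2.503, 0.0]
wrist_force: [-0.4, 0.0, 0.2]
gripper_width: 49.8
```

Emit:
send_rows(moves="0 0 -2 0; 0 0 -5 0; 0 0 -10 0; 0 0 -15 0; 10 0 -20 0; 16 0 -20 0; 22 0 -20 0; 22 0 -20 0")

```text
time: 12.65
tcp_pos: [520.6, 155.0, 425.8]
tcp_rot: [1.895, 2.503, 0.004]
wrist_force: [1.5, -0.8, -0.3]
gripper_width: 50.2
```

```bash
python3 look.py 9 '(210,140,340,240)' '(200,150,300,285)'; python3 -c "
from h import *
togo([581,-59,224])"
```

```text
top {'red': array([242.3617988 , 206.39517602]), 'yel': array([288.14647378, 203.39421338])}
side {'red': array([265.54074074, 172.34814815]), 'yel': array([270.41441441, 201.49249249])}
time 12.75 tcp [520.5 155.8 425.8] shift cm [-22.33  -0.15  20.16] w 49.9
tool y [0.962 0.274 0.003] z [ 0.0031  0.0015 -1.    ] F [ 0.1 -0.3  0.9]
```

View pics/l9.png

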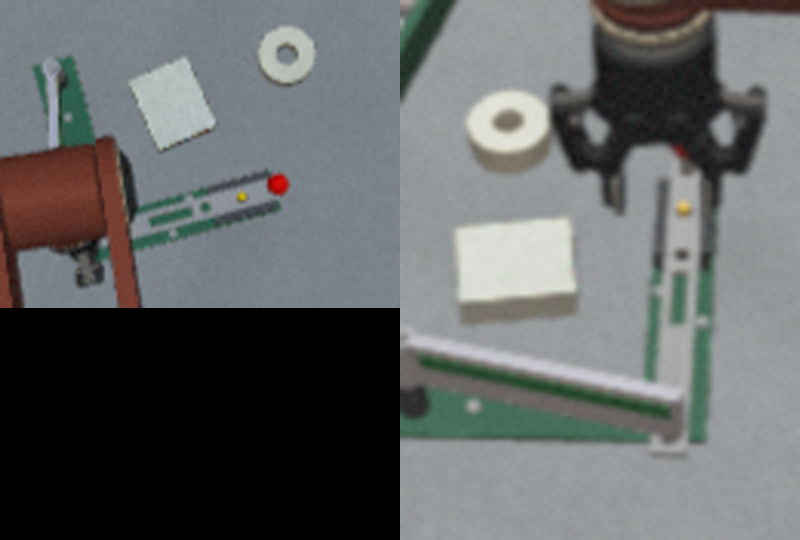

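Emit:
send_rows(moves="5 0 0 0; 10 0 0 0; 15 0 0 0; 20 0 0 0; 20 0 0 0; 20 0 0 0")

```text
time: 13.5
tcp_pos: [468.3, 344.7, 423.8]
tcp_rot: [1.898, 2.502, 0.0]
wrist_force: [0.0, -0.6, 0.1]
gripper_width: 49.7
```

```bash
python3 look.py 10 '(270,180,335,215)' '(255,155,290,225)'; python3 - <<'E'
from h import *; from c import cents
for a in('0','10'):
    T=cents('top',np.load(f'pics/top{a}.npz')['p'],(270,180,335,215)); S=cents('side',np.load(f'pics/side{a}.npz')['p'],(255,155,290,225))
    print(tri(T['red'],S['red']).round(1),T,S)
p=np.load('pics/side10.npz')['p'][:,:,::-1]; cv2.imwrite('pics/s10.png',cv2.resize(p[150:290,180:320],None,fx=4,fy=4,interpolation=cv2.INTER_CUBIC))
a=np.load('pics/top0.npz')['p'];b=np.load('pics/top10.npz')['p']; cv2.imwrite('pics/t10.png',b[:,:,::-1])
E
```

```text
top {'red': array([299.96364126, 199.40721788]), 'yel': array([288.14442413, 203.39853748])}
side {'red': array([264.79094769, 179.49706387])}
[ 606.7 -143.2   67.7] {'red': array([323.78008415, 192.51304348]), 'yel': array([288.10708402, 203.35255354])} {'red': array([272.02121539, 164.50521395]), 'yel': array([270.40966921, 201.57760814])}
[589.9 -54.5  92.2] {'red': array([299.96364126, 199.40721788]), 'yel': array([288.14442413, 203.39853748])} {'red': array([264.79094769, 179.49706387])}
```

View pics/s10.png

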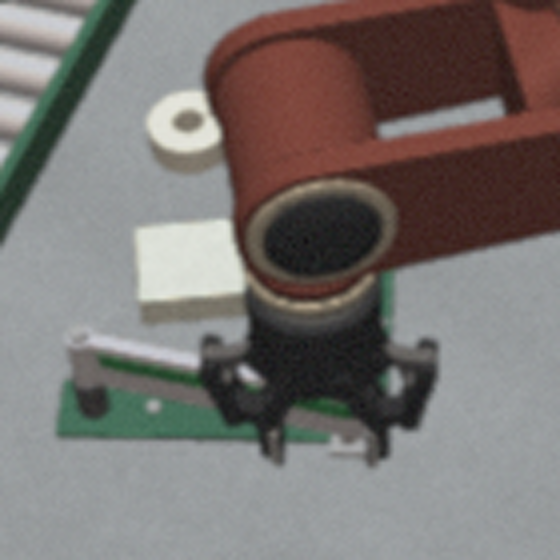

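View pics/t10.png

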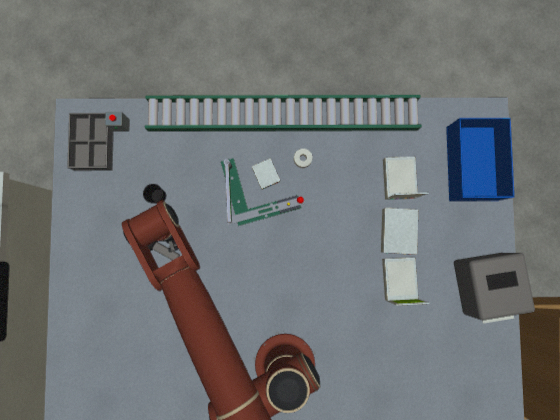

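Emit:
send_rows(moves="6 -4 0 0; 11 -8 0 0; 16 -12 0 0; 20 -16 0 0; 20 -20 0 0; 20 -20 0 0")

```text
time: 14.35
tcp_pos: [220.0, 483.5, 423.4]
tcp_rot: [1.896, 2.505, 0.001]
wrist_force: [1.3, 0.4, -0.4]
gripper_width: 50.3
```

```bash
python3 look.py 11 '(210,140,340,240)' '(185,150,295,270)'; python3 - <<'E'
from h import *; from c import cents
for a in('0','11'):
    T=cents('top',np.load(f'pics/top{a}.npz')['p'],(270,180,335,215)); S=cents('side',np.load(f'pics/side{a}.npz')['p'],(255,155,290,225))
    print(tri(T['red'],S['red']).round(1),T,S)
E
```

```text
top {'red': array([299.97442947, 199.38905692]), 'yel': array([288.15567766, 203.4010989 ])}
side {'red': array([270.98224852, 184.50794145]), 'yel': array([270.41875, 201.50625])}
[ 606.7 -143.2   67.7] {'red': array([323.78008415, 192.51304348]), 'yel': array([288.10708402, 203.35255354])} {'red': array([272.02121539, 164.50521395]), 'yel': array([270.40966921, 201.57760814])}
[582.6 -58.8  67.8] {'red': array([299.97442947, 199.38905692]), 'yel': array([288.15567766, 203.4010989 ])} {'red': array([270.98224852, 184.50794145]), 'yel': array([270.41875, 201.50625])}
```

View pics/l11.png

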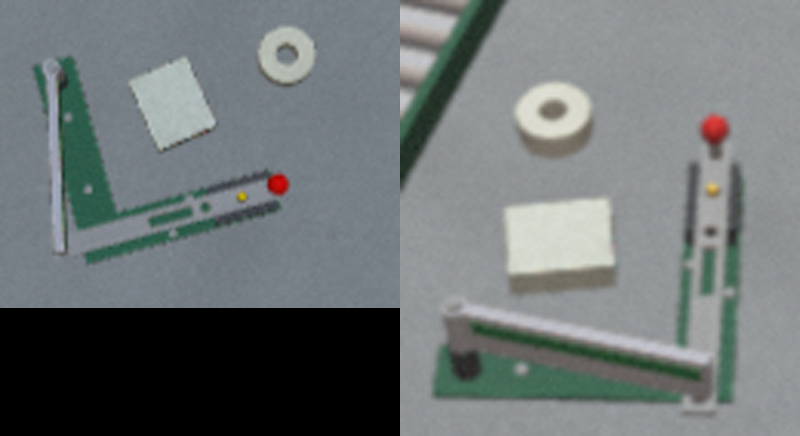

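```bash
python3 -c "
from bench import env, ticket
print(env.sense()['joint_velocities'].round(3)); print(ticket.sign_off())"
```

```text
[-0.021  0.018 -0.015  0.002 -0.001  0.003]
the job is handed in; nothing more can be done
None
```

The stay now sits with its end hole, the one nearest the knob, over the yellow pin. I took it by the knob, lifted it off the pin by about 41 mm at the knob and slid it about 87 mm toward the gate, which opened. I then lowered it in small steps until the block took its weight, let go and backed away. The job was handed in at about 14.5 s.

**Seating:** The pin shows in the end hole in both views. The knob's measured height is 67.8 mm, against 67.7 mm when the stay lay flat at the start, and it moved 87.8 mm.

**Forces:** Wrist force readings stayed within about 3 N. The upward force appeared only at the very end, when the stay was home.

**Other things:** The cartons and the label roll look where they were. I judged that by eye in the pictures, not by measuring.

**Disagreements:**
- The two cameras differed by 2 to 5 mm on some points. I centred the grasp from the side view and got the distance to slide from the top view.
- The gripper read 23 mm on the 26 mm ball, which I put down to the pads giving. The hold did not slip.

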